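Find the rattling tin

ROBOT

A 6-joint arm with a two-finger parallel gripper is mounted at the origin on the work surface. World frame = base frame: x ahead of the robot, y to its left, z up, the work surface at z = 0. Lengths are in mm, angles in rad, forces in N, time in s.
With the tool pointing down it reaches from about 300 to 750 mm from the base axis. Payload 8.5 kg.
Tool frame: the origin (TCP) lies between the finger pads; the fingertips stand 19 mm ahead of it and the grasp point (between the pads) is the TCP (bot.tips_ahead is the distance from the TCP to the fingertips, in mm); z points along the fingers, y is the line along which they close (so a half turn about z gives the same grasp; the last joint's range is limited). The gripper opens to 88 mm and grips with 3 to 60 N. Pads are 18 mm wide; open, the fingers measure 123 mm over their backs; the gripper's body (75 mm by 187 mm) begins 45 mm behind the grasp point.
Start: joints at [1.029, 0.381, 1.297, -0, 1.464, -0.215], TCP at [176.549, 520.875, 257.748] pointing down, gripper open.
Joint ranges: [-3.11, 3.11], [-0.89, 2.33], [0.22, 2.48], [-1.42, 4.56], [0.17, 2.85], [-2.88, 2.88]. Speed limits (rad/s): [2.39, 2.39, 3.14, 3.14, 3.14, 3.14].

INTERFACE

Orientations are given as a unit quaternion [x, y, z, w].
In Python, from station import bot, viewer gives the robot as it stands.
- The arm moves only by the tool pendant, called after "Request:" by a JSON object that holds its "api" and its "payload". Schema: {"type":"object","properties":{"motion":{"type":"object","properties":{"x":{"type":"array","items":{"type":"number"},"minItems":1,"maxItems":20},"y":{"type":"array","items":{"type":"number"},"minItems":1,"maxItems":20},"z":{"type":"array","items":{"type":"number"},"minItems":1,"maxItems":20},"yaw":{"type":"array","items":{"type":"number"},"minItems":1,"maxItems":20}},"additionalProperties":false,"required":["x","y","z","yaw"]},"finger_gap":{"type":"number"},"force":{"type":"number"},"only":{"type":"string"},"quiet":{"type":"boolean"},"lines":{"type":"string"}},"required":["motion"],"additionalProperties":false}. motion is an object with one list for each field, all of the same length, 1 to 20, a row being the entries at one place: x, y, z (the shift in shares of the most that a row can go, 1 being 50 mm), yaw (a turn about the tool's z in units of 0.25 rad); each row shifts and turns the commanded pose from where the row before left it, along the tool's axes as they then stand; what a row does not reach is not made up. A row lasts 1/10 s, in which the tool goes at most 50 mm and 0.15 rad, less where a joint would pass 70% of its speed; a pose out of reach is approached as far as the arm can. finger_gap is the finger opening in mm, set as the call begins (left out keeps the last). The fingers move at their own pace and stop on an object; force is the grip in N (left out, the last holds). Time passes only in rows, so rows that do not move let the fingers close. The tool returns the time, the measured TCP pose, the force, the opening and the grip force at its end. only (a regular expression) keeps the lines of the reply that match it, lines (a string "A,B") keeps lines A to B, and quiet returns only ok. Input that does not fit is refused with a message, and nothing moves.
- bot.get_state(): the state, without advancing time (a new reading comes with each control period).
- viewer.read_camera(name): name is "side" or "top" or "wrist"; returns a dict with "pixels" (480x640x3 uint8, red, green, blue), "z_map" (480x640 float32, mm along the optical axis (not along the pixel's ray), 0 where there is no reading), "fov_y" (degrees; the focal length in pixels is half the picture's height over the tangent of half this angle, whatever the lens; pixels are square), "cx", "cy" (the principal point, pixels), "R" (3x3) and "t" (3): a world point X has camera coordinates R X + t. Camera axes: x right, y down, z forward; pixel columns grow to the right and rows downward; lengths in mm; the calibration is good to about 2 mm. A picture is of the moment at which its call begins.
- bot.job_done(): hands the job in; it is judged then, once.
The state is a dict: "clock": time; "joint_positions": joint angles; "qd": joint speeds; "tau": joint torques, N m; "position": TCP position; "orientation": TCP orientation; "force": force on the tool from outside, world axes, zero at the start; "moment": the same for the moment, N m; "width": finger opening in mm; "grasp_force": force on a finger pad.
Only numpy, scipy, OpenCV 4.12 (cv2) and the standard library are available. Lean on these libraries where they do the work, as an engineer would, in place of code of your own. Each camera call takes 0.05 s, during which the arm holds its last target. There are 200 camera calls.

TASK

Three look-alike green tins stand on the welding bench; two are packed tight and in one a heavy metal part has come loose. Lift the tins and shake or tip them to find the one that rattles, stand any quiet tin you picked up back upright where it stood, and present the rattling one: finish with it still in the gripper, held upright and motionless with its underside about 10 cm or more above the middle of the yellow mat. Do not drop the tins, and leave the flask, the brass adaptor and the metal block alone.

Things in the scene. Friction and masses are not known exactly. Their poses are not given: they have to be found in the camera images.
- tin_a: Round sealed green tin with a white band and an aluminium-coloured lid fixed on, 66 mm in diameter, 80 mm tall, standing; origin at the centre of its underside, z up. All three look the same and weigh 0.33 to 0.51 kg, so weight does not tell; any of the three may be the one that rattles, whatever its name. Two are packed tight inside.
- tin_b: Round sealed green tin with a white band and an aluminium-coloured lid fixed on, 66 mm in diameter, 80 mm tall, standing; origin at the centre of its underside, z up. Same as tin_a. In one of the three, a tungsten-alloy slug of about 0.25 kg (25 mm across, 26 mm tall) lies loose on the smooth floor, at first in the middle; it can slide about 16 mm each way.
- tin_c: Round sealed green tin with a white band and an aluminium-coloured lid fixed on, 66 mm in diameter, 80 mm tall, standing; origin at the centre of its underside, z up. Same as tin_a. The loose slug slides and knocks on the wall when its tin is tipped by 0.3 rad or more, or shaken, and stays where it slid once level again, which shifts the tin's balance.
- mat: Square yellow mat fixed on the bench, 130 x 130 mm, 3 mm thick, towards the far side. Origin at the centre of its underside, z up.
- flask: White plastic bottle with a red cap, 60 mm in diameter, 150 mm tall, standing; a bystander. Origin at the centre of its underside.
- adaptor: Brass fitting standing upright, foot 38 mm in diameter, 60 mm tall; a bystander. Origin at the centre of its underside.
- block: Bare aluminium block, 50 x 90 x 40 mm (x, y, z), lying flat; a bystander. Origin at the centre of its underside.
There are look-alikes about, which are no part of the job. What is shaped like the tin_a but black is not meant.

How it is judged:
By the outcome, as a careful person would: the job done as asked, in the order asked, and still so for the second after the job is handed in, while the arm keeps its last pose, push and grip.
It also fails if it takes over 72 s, if anything falls off the work surface, if the arm or the gripper's body presses on something with over 40 N, if the wrist force passes 120 N, or if a joint passes its speed limit or range.

## Working session

There is one attempt and no reset: what is moved stays moved. The work goes in short steps, Python scripts to look and compute and a tool call to move; the robot and the scene stay as the last step left them, time stands still between calls to the robot, and variables do not carry over. Pictures are saved under pics/ and viewed, at most 10 in all, crops included, and the job is handed in when it is done.

```bash
mkdir -p pics; ls
```

Create h.py:
```python
import numpy as np,cv2
from station import bot,viewer
def snap(n,f):
    c=viewer.read_camera(n); cv2.imwrite(f'pics/{f}.png',c['pixels'][:,:,::-1]); np.savez(f'pics/{f}.npz',**c); return c
def world(c,u,v):
    z=float(c['z_map'][int(v),int(u)]); f=240/np.tan(np.radians(float(c['fov_y']))/2)
    p=np.array([(u-c['cx'])*z/f,(v-c['cy'])*z/f,z]); return c['R'].T@(p-c['t'])
```

Run:
```python
from h import *
snap('top','top1');snap('side','side1')
print(bot.get_state())
```

```text
pics
{'clock': 0.1, 'joint_positions': array([ 1.02868657e+00,  3.81130305e-01,  1.29807585e+00,  2.93834675e-06,
        1.46357504e+00, -2.15320670e-01]), 'qd': array([ 0.0002851 , -0.00125126, -0.00224893,  0.0005744 , -0.00083988,
       -0.00024338]), 'tau': array([ 3.52504561e-03, -4.38643777e+01, -2.24914205e+01,  7.14099803e-02,
        3.41302122e-02, -4.11141048e-05]), 'position': array([176.46349109, 520.72121567, 257.23539068]), 'orientation': array([ 1.62668595e-01,  9.86680584e-01, -5.51624377e-04, -2.21076469e-04]), 'force': array([ 0.05008191,  0.07834195, -0.3838921 ]), 'moment': array([ 0.02542732, -0.02984164,  0.00284224]), 'grasp_force': 0.0, 'width': 88.55242757083627}
```

View pics/top1.png

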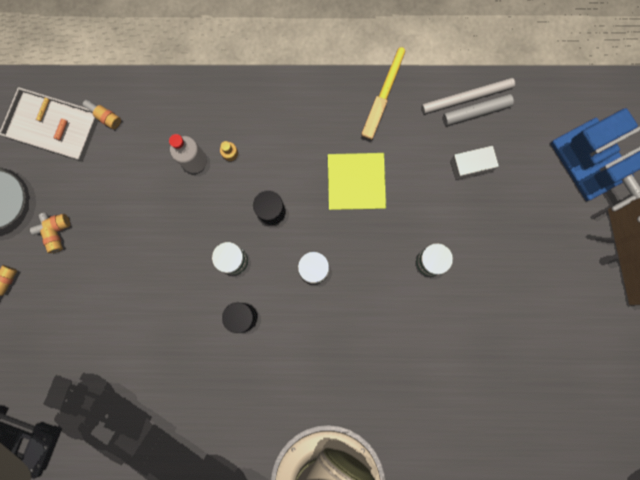

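View pics/side1.png

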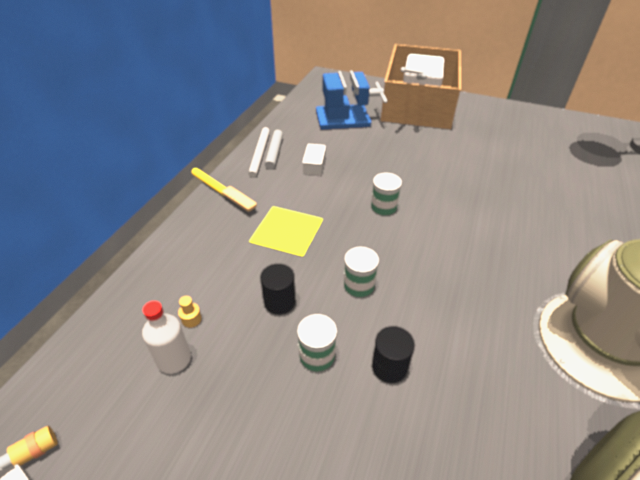

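The top view shows three tins with aluminium-coloured lids at (228,258), (313,268) and (436,260). In the side view the same three have green bodies with a white band, at (317,342), (361,270) and (386,193), so these are the tins meant. The same-shaped black cans at top (268,207) and (239,318) are not meant. The mat is at (357,181).

Run:
```python
from h import *
c=dict(np.load('pics/top1.npz'));f=240/np.tan(np.radians(float(c['fov_y']))/2)
v,u=np.mgrid[:480,:640];z=c['z_map'];P=np.stack([(u-c['cx'])*z/f,(v-c['cy'])*z/f,z],-1);W=(P-c['t'])@c['R']
for n,(a,b) in dict(L=(228,258),M=(313,268),R=(436,260),blk1=(268,207),blk2=(239,318),mat=(357,181),flask=(186,150),block=(476,162)).items():
    w=W[b-45:b+46,a-45:a+46].reshape(-1,3);h=W[b,a,2];
    m=(abs(w[:,2]-h)<4)&(np.hypot(*(w[:,:2]-W[b,a,:2]).T)<(100 if n=='mat' else 50))
    q=w[m]; print(n,W[b,a].round(),((q.max(0)+q.min(0))/2).round(1),(q.max(0)-q.min(0)).round(1))
m=c['pixels'].astype(int);m=(m[...,0]>180)&(m[...,1]>180)&(m[...,2]<90)&(v>145)&(v<215)&(u>320)&(u<390)
q=W[m];print('mat',(q.max(0)+q.min(0))/2)
print(W[150,229])
from scipy.spatial.transform import Rotation as R
print(R.from_quat(bot.get_state()['orientation']).as_matrix().round(4))
s=cv2.imread('pics/side1.png')[150:400,250:430];cv2.imwrite('pics/crop1.png',cv2.resize(s,None,fx=2.4,fy=2.4))
```

```text
L [481. 215.  80.] [484.5 217.9  80.2] [62.4 64.   7.9]
M [461.  34.  78.] [465.4  34.4  78.4] [63.9 63.7  7.7]
R [ 480. -225.   80.] [ 484.1 -227.4   79.8] [63.7 63.6  7.9]
blk1 [591. 132.  82.] [597.2 133.9  81.9] [64.  62.9  7.8]
blk2 [355. 188.  78.] [357.5 192.4  77.9] [62.2 63.7  7.7]
mat [667. -62.   9.] [669.1 -65.7   8.2] [184.9 191.2   6.2]
flask [707. 305. 114.] [715.9 315.8 114. ] [41.7 40.1  7.9]
block [ 704. -327.   42.] [ 709.  -328.1   42. ] [66.  96.   7.7]
mat [668.06734426 -76.57213362   2.02149441]
[728.1667961  227.55317377  47.39565867]
[[-9.471e-01  3.210e-01 -6.000e-04]
 [ 3.210e-01  9.471e-01 -1.000e-03]
 [ 3.000e-04 -1.200e-03 -1.000e+00]]
```

View pics/crop1.png

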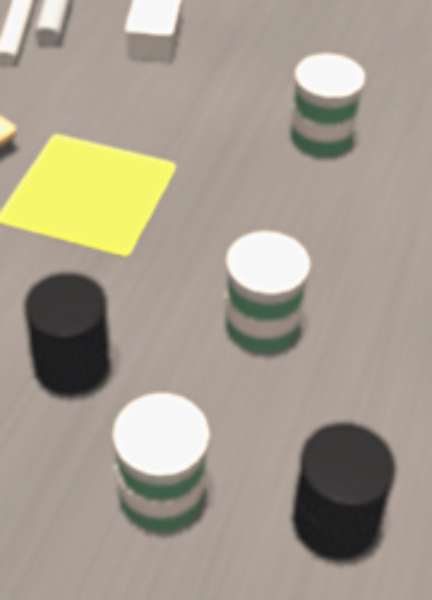

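The crop confirms it: three green tins with a white band, and the two black cans are the look-alikes. The tool only moves in translation and turns about its own z, so I'll shake sideways and watch for a shift in the static moment. First I'll turn the tool to line up with the world axes and go above the left tin.

The manual's scale: shifts go in shares of 50 mm and turns go in units of 0.25 rad. Converting my numbers, -30 mm is -0.6, -15 mm is -0.3, -0.15 rad is -0.6.

Request:
{"api": "pendant", "payload": {"motion": {"x": [0, 0, 0, -0.3, -0.6, -0.6, -0.6, -0.6, -0.6, -0.6, -0.6, -0.6, -0.6, -0.3, 0, 0], "y": [0, 0, 0, -0.3, -0.6, -0.6, -0.6, -0.6, -0.6, -0.6, -0.6, -0.6, -0.6, -0.3, 0, 0], "z": [0, 0, 0, 0, 0, 0, 0, 0, 0, 0, 0, 0, 0, 0, 0, 0], "yaw": [-0.6, -0.6, -0.108, 0, 0, 0, 0, 0, 0, 0, 0, 0, 0, 0, 0, 0]}, "finger_gap": 88, "force": 40}}

```text
clock: 1.7
position: [476.2, 221.1, 257.5]
orientation: [0.001, 1.0, 0.0, -0.0]
force: [-0.7, 0.5, 0.2]
width: 88.1
grasp_force: 0.0
```

Request:
{"api": "pendant", "payload": {"motion": {"x": [-0.08, -0.08, 0, 0, 0, 0, 0, 0, 0, 0], "y": [-0.04, -0.02, 0, 0, 0, 0, 0, 0, 0, 0], "z": [0.3, 0.6, 0.7, 0.7, 0.7, 0.6, 0.4, 0.1, 0, 0], "yaw": [0, 0, 0, 0, 0, 0, 0, 0, 0, 0]}}}

```text
clock: 2.7
position: [484.8, 218.6, 53.9]
orientation: [-0.0, 1.0, 0.0, 0.001]
force: [0.9, 0.5, 0.6]
width: 88.1
grasp_force: 0.0
```

Request:
{"api": "pendant", "payload": {"motion": {"x": [0, 0, 0, 0, 0, 0, 0, 0], "y": [0, 0, 0, 0, 0, 0, 0, 0], "z": [0, 0, 0, 0, 0, 0, 0, 0], "yaw": [0, 0, 0, 0, 0, 0, 0, 0]}, "finger_gap": 50, "force": 40}}

```text
clock: 3.5
position: [484.8, 217.9, 53.3]
orientation: [-0.0, 1.0, -0.0, 0.0]
force: [-1.3, 0.3, 5.7]
width: 64.5
grasp_force: 40.0
```

Create m.py:
```python
from h import *
r=[]
for i in range(6):
    viewer.read_camera('wrist'); s=bot.get_state(); r.append(np.r_[s['force'],s['moment']])
r=np.array(r);print('F',r.mean(0)[:3].round(2),'M',r.mean(0)[3:].round(4),'sd',r.std(0)[3:].round(4),'pos',s['position'].round(1),'w',round(s['width'],1),'t',s['clock'])
```

```text
(no output)
```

Request:
{"api": "pendant", "payload": {"motion": {"x": [0, 0, 0, 0, 0, 0, 0, 0, 0, 0, 0], "y": [0, 0, 0, 0, 0, 0, 0, 0, 0, 0, 0], "z": [-0.1, -0.3, -0.6, -0.6, -0.6, -0.3, -0.1, 0, 0, 0, 0], "yaw": [0, 0, 0, 0, 0, 0, 0, 0, 0, 0, 0]}}}

```text
clock: 4.6
position: [484.4, 217.9, 181.9]
orientation: [-0.0, 1.0, -0.0, -0.001]
force: [0.1, -0.5, -3.1]
width: 64.6
grasp_force: 40.0
```

```bash
python3 m.py
```

```text
F [-0.07 -0.05 -4.36] M [ 0.0215 -0.0188  0.0109] sd [0.0281 0.0205 0.0203] pos [484.6 217.9 182.6] w 64.8 t 4.9
```

Request:
{"api": "pendant", "payload": {"motion": {"x": [0, 0, 0, 0, 0, 0, 0, 0, 0, 0], "y": [0.16, 0.32, 0.48, 0.64, 0.8, 0, 0, 0, 0, 0], "z": [0, 0, 0, 0, 0, 0, 0, 0, 0, 0], "yaw": [0, 0, 0, 0, 0, 0, 0, 0, 0, 0]}}}

```text
clock: 5.9
position: [484.7, 337.4, 182.9]
orientation: [0.0, 1.0, 0.0, 0.0]
force: [0.0, -0.7, -5.4]
width: 65.0
grasp_force: 40.0
```

```bash
python3 m.py
```

```text
F [-0.31  0.27 -4.16] M [ 0.0124 -0.0094  0.0078] sd [0.02   0.0242 0.0194] pos [484.6 337.8 182.8] w 64.8 t 6.2
```

Request:
{"api": "pendant", "payload": {"motion": {"x": [0, 0, 0, 0, 0, 0, 0, 0, 0, 0], "y": [-0.16, -0.32, -0.48, -0.64, -0.8, 0, 0, 0, 0, 0], "z": [0, 0, 0, 0, 0, 0, 0, 0, 0, 0], "yaw": [0, 0, 0, 0, 0, 0, 0, 0, 0, 0]}}}

```text
clock: 7.2
position: [484.5, 218.5, 182.7]
orientation: [-0.001, 1.0, 0.0, -0.0]
force: [-0.4, 0.2, -4.3]
width: 64.8
grasp_force: 40.0
```

```bash
python3 m.py
```

```text
F [-0.16  0.47 -4.3 ] M [ 0.0315 -0.0184 -0.0121] sd [0.0264 0.0148 0.0241] pos [484.6 218.1 182.7] w 64.6 t 7.5
```

```bash
sed -i 's/range(6)/range(12)/' m.py
```

Request:
{"api": "pendant", "payload": {"motion": {"x": [0, 0, 0, 0, 0, 0, 0, 0, 0], "y": [0.12, 0.28, 0.48, 0.72, 0.96, 0, 0, 0, 0], "z": [0, 0, 0, 0, 0, 0, 0, 0, 0], "yaw": [0, 0, 0, 0, 0, 0, 0, 0, 0]}}}

```text
clock: 8.4
position: [484.7, 345.3, 182.8]
orientation: [0.0, 1.0, -0.0, -0.0]
force: [-0.2, 0.3, -4.3]
width: 64.6
grasp_force: 40.0
```

```bash
python3 m.py
```

```text
F [ 0.18 -0.2  -4.12] M [ 0.0167 -0.0073  0.0153] sd [0.0268 0.0262 0.0161] pos [484.6 345.9 182.7] w 64.2 t 9.0
```

Request:
{"api": "pendant", "payload": {"motion": {"x": [0, 0, 0, 0, 0, 0, 0, 0, 0], "y": [-0.12, -0.28, -0.48, -0.72, -0.96, 0, 0, 0, 0], "z": [0, 0, 0, 0, 0, 0, 0, 0, 0], "yaw": [0, 0, 0, 0, 0, 0, 0, 0, 0]}}}

```text
clock: 9.9
position: [484.5, 218.5, 182.7]
orientation: [-0.001, 1.0, 0.0, 0.0]
force: [-0.6, -0.1, -4.8]
width: 64.5
grasp_force: 40.0
```

```bash
python3 m.py
```

```text
F [ 0.08  0.07 -4.33] M [ 0.0082 -0.0133 -0.0034] sd [0.0263 0.0278 0.0287] pos [484.6 217.9 182.7] w 64.6 t 10.5
```

The left tin shows no shift (Mx stays at about 0.01–0.02 N·m either way, where a loose slug would change it by 0.08), so it is quiet. I'll put it back and go to the middle tin.

Converted, 1 mm is 0.02, 30 mm is 0.6.

Request:
{"api": "pendant", "payload": {"motion": {"x": [0, 0, 0, 0, 0, 0, 0, 0, 0, 0, 0, 0], "y": [0, 0, 0, 0, 0, 0, 0, 0, 0, 0, 0, 0], "z": [0.2, 0.5, 0.6, 0.6, 0.4, 0.16, 0.06, 0.04, 0.02, 0.02, 0, 0], "yaw": [0, 0, 0, 0, 0, 0, 0, 0, 0, 0, 0, 0]}}}

```text
clock: 11.7
position: [485.0, 218.0, 53.3]
orientation: [-0.0, 1.0, 0.0, 0.001]
force: [0.0, -0.4, 0.1]
width: 64.5
grasp_force: 40.0
```

Request:
{"api": "pendant", "payload": {"motion": {"x": [0, 0, 0, 0, 0, 0], "y": [0, 0, 0, 0, 0, 0], "z": [0, 0, 0, 0, 0, 0], "yaw": [0, 0, 0, 0, 0, 0]}, "finger_gap": 88, "force": 40}}

```text
clock: 12.3
position: [484.6, 217.9, 52.8]
orientation: [-0.0, 1.0, -0.0, -0.0]
force: [-0.1, 0.3, 0.0]
width: 87.8
grasp_force: 0.0
```

Request:
{"api": "pendant", "payload": {"motion": {"x": [0, 0, 0, 0, 0.08, 0.1, 0.1, 0.1, 0, 0, 0, 0, 0, 0, 0, 0, 0], "y": [0, 0, 0, 0, -0.4, -0.9, -1, -0.9, -0.46, 0, 0, 0, 0, 0, 0, 0, 0], "z": [-0.3, -0.7, -0.7, -0.3, 0, 0, 0, 0, 0, 0, 0.3, 0.6, 0.6, 0.36, 0.14, 0, 0], "yaw": [0, 0, 0, 0, 0, 0, 0, 0, 0, 0, 0, 0, 0, 0, 0, 0, 0]}, "finger_gap": 88}}

```text
clock: 14.0
position: [466.1, 35.5, 53.5]
orientation: [-0.0, 1.0, -0.0, 0.001]
force: [-0.3, -0.3, 0.5]
width: 88.3
grasp_force: 0.0
```

Request:
{"api": "pendant", "payload": {"motion": {"x": [0, 0, 0, 0, 0, 0, 0, 0], "y": [0, 0, 0, 0, 0, 0, 0, 0], "z": [0, 0, 0, 0, 0, 0, 0, 0], "yaw": [0, 0, 0, 0, 0, 0, 0, 0]}, "finger_gap": 50, "force": 40}}

```text
clock: 14.8
position: [465.9, 35.0, 53.3]
orientation: [-0.0, 1.0, -0.0, 0.001]
force: [-2.5, -1.7, 6.4]
width: 65.0
grasp_force: 40.1
```

```bash
python3 -c "
from h import *;snap('top','top2');print(bot.get_state()['position'])"
```

```text
[465.93250661  34.98251354  53.27702921]
```

View pics/top2.png

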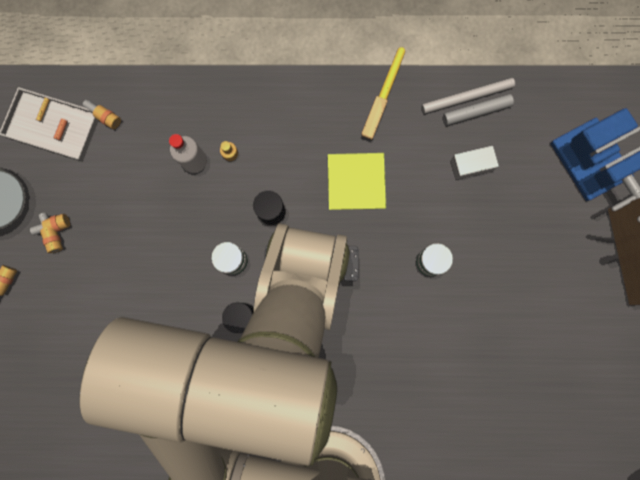

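The left tin is back upright at (228,258), where it started, and the gripper is on the middle tin at about (313,268). I'll lift that one and shake it.

Converted, -15 mm is -0.3, -30 mm is -0.6.

Request:
{"api": "pendant", "payload": {"motion": {"x": [0, 0, 0, 0, 0, 0, 0, 0, 0, 0], "y": [0, 0, 0, 0, 0, 0, 0, 0, 0, 0], "z": [-0.1, -0.3, -0.6, -0.6, -0.6, -0.3, -0.1, 0, 0, 0], "yaw": [0, 0, 0, 0, 0, 0, 0, 0, 0, 0]}}}

```text
clock: 15.85
position: [465.2, 35.3, 181.7]
orientation: [-0.0, 1.0, 0.0, -0.001]
force: [-0.2, 0.7, -3.4]
width: 64.8
grasp_force: 40.0
```

```bash
python3 m.py
```

```text
F [ 0.04  0.13 -4.86] M [ 0.0266 -0.0305  0.0064] sd [0.0276 0.0262 0.0224] pos [465.7  35.2 182.7] w 64.7 t 16.45
```

Request:
{"api": "pendant", "payload": {"motion": {"x": [0, 0, 0, 0, 0, 0, 0, 0, 0], "y": [0.12, 0.28, 0.48, 0.72, 0.96, 0, 0, 0, 0], "z": [0, 0, 0, 0, 0, 0, 0, 0, 0], "yaw": [0, 0, 0, 0, 0, 0, 0, 0, 0]}}}

```text
clock: 17.35
position: [465.8, 162.4, 182.7]
orientation: [0.001, 1.0, -0.0, -0.0]
force: [-1.1, -0.3, -4.9]
width: 64.6
grasp_force: 39.5
```

```bash
python3 m.py
```

```text
F [-0.03 -0.05 -4.97] M [-0.0093 -0.0191  0.0061] sd [0.0423 0.0383 0.035 ] pos [465.6 163.2 182.7] w 64.7 t 17.95
```

Request:
{"api": "pendant", "payload": {"motion": {"x": [0, 0, 0, 0, 0, 0, 0, 0, 0], "y": [-0.12, -0.28, -0.48, -0.72, -0.96, 0, 0, 0, 0], "z": [0, 0, 0, 0, 0, 0, 0, 0, 0], "yaw": [0, 0, 0, 0, 0, 0, 0, 0, 0]}}}

```text
clock: 18.85
position: [465.5, 35.8, 182.8]
orientation: [-0.001, 1.0, 0.0, -0.0]
force: [0.0, -0.1, -4.3]
width: 64.6
grasp_force: 39.8
```

```bash
python3 m.py
```

```text
F [ 0.04 -0.   -4.61] M [ 0.0536 -0.0349  0.0006] sd [0.0314 0.0278 0.0291] pos [465.7  35.2 182.7] w 64.7 t 19.45
```

The shift has the right sign and about the right size (−0.036, then +0.027). I'll repeat the shake to confirm.

```bash
sed -i 's/range(12)/range(16)/' m.py
```

Request:
{"api": "pendant", "payload": {"motion": {"x": [0, 0, 0, 0, 0, 0, 0, 0, 0], "y": [0.12, 0.28, 0.48, 0.72, 0.96, 0, 0, 0, 0], "z": [0, 0, 0, 0, 0, 0, 0, 0, 0], "yaw": [0, 0, 0, 0, 0, 0, 0, 0, 0]}}}

```text
clock: 20.35
position: [465.8, 162.5, 182.8]
orientation: [0.001, 1.0, -0.0, -0.0]
force: [-0.3, -0.3, -4.5]
width: 64.7
grasp_force: 39.7
```

```bash
python3 m.py
```

```text
F [-0.09 -0.05 -4.66] M [-0.029  -0.0262 -0.0135] sd [0.0321 0.0263 0.0209] pos [465.6 163.2 182.8] w 64.8 t 21.15
```

Request:
{"api": "pendant", "payload": {"motion": {"x": [0, 0, 0, 0, 0, 0, 0, 0, 0], "y": [-0.12, -0.28, -0.48, -0.72, -0.96, 0, 0, 0, 0], "z": [0, 0, 0, 0, 0, 0, 0, 0, 0], "yaw": [0, 0, 0, 0, 0, 0, 0, 0, 0]}}}

```text
clock: 22.05
position: [465.5, 35.8, 182.8]
orientation: [-0.001, 1.0, 0.0, -0.0]
force: [-0.4, 0.7, -4.4]
width: 65.0
grasp_force: 39.8
```

```bash
python3 m.py
```

```text
F [ 0.28  0.23 -4.81] M [ 0.0676 -0.0319  0.0042] sd [0.0236 0.0326 0.0335] pos [465.7  35.2 182.8] w 64.9 t 22.85
```

Mx swings by 0.08–0.1 N·m and does so repeatably, so the middle tin is the rattler. Next I'll find the mat's centre.

Run:
```python
from h import *
c=dict(np.load('pics/top1.npz'));f=240/np.tan(np.radians(float(c['fov_y']))/2)
o=-c['R'].T@c['t']
for u,v in [(328,154),(384.5,153),(386,208.5),(329,210),(357,181.3)]:
    d=c['R'].T@np.array([(u-c['cx'])/f,(v-c['cy'])/f,1]);print((o+d*(3-o[2])/d[2]).round(1))
```

```text
[733.1   4.9   3. ]
[ 735.9 -126.6    3. ]
[ 604.5 -129.     3. ]
[600.4   1.7   3. ]
[668.1 -62.6   3. ]
```

Request:
{"api": "pendant", "payload": {"motion": {"x": [-0.12, -0.26, -0.4, -0.48, -0.52, -0.52, -0.52, -0.48, -0.36, -0.24, -0.12, -0.04, 0, 0, 0, 0, 0], "y": [-0.06, -0.12, -0.2, -0.24, -0.24, -0.24, -0.24, -0.24, -0.18, -0.12, -0.04, -0.02, 0, 0, 0, 0, 0], "z": [-0.04, -0.04, -0.04, -0.04, -0.04, 0, 0, 0, 0, 0, 0, 0, 0, 0, 0, 0, 0], "yaw": [0, 0, 0, 0, 0, 0, 0, 0, 0, 0, 0, 0, 0, 0, 0, 0, 0]}}}

```text
clock: 24.55
position: [668.6, -61.7, 192.9]
orientation: [-0.0, 1.0, -0.0, 0.0]
force: [-0.1, 0.8, -3.9]
width: 64.5
grasp_force: 39.8
```

```bash
python3 -c "
from h import *;snap('side','side3');snap('top','top3')"
```

```text
(no output)
```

View pics/side3.png

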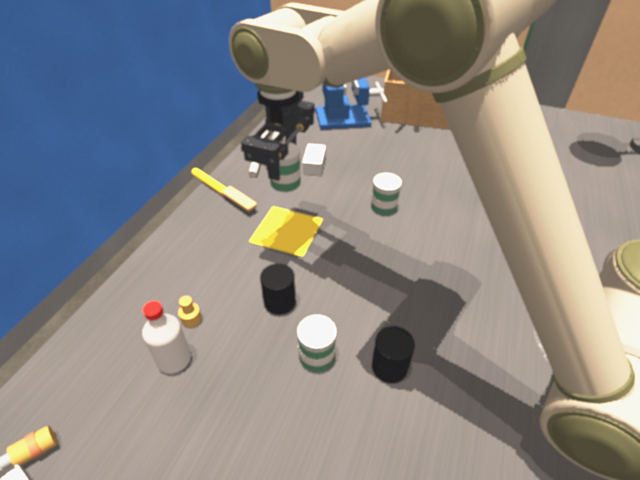

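The tin is held upright at (286,170) above the mat at (287,230). The other two tins stand at (317,342) and (386,193), where they started, and the bystanders haven't moved. I'll hand the job in.

```bash
python3 -c "
from h import *;print(bot.job_done())"
```

```text
the job is handed in; nothing more can be done
None
```

The middle tin is the one that rattles: its balance shifted each time I shook it. I handed the job in with it held upright and still, about 14 cm above the middle of the mat; the quiet left tin is back where it stood, and I never touched the right tin.

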